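# Load the coaster press

### The job

Lay the square beech blank flat and fully home in the square cavity of the coaster press's brass die and let go of it, then swing the press lid down, without slamming it, until it is fully shut over the blank. The die is not centred in the press, so find its cavity by touch or by eye; leave the other blanks and the things on the bar where they are.

Things in the scene. Friction and masses are not known exactly. Their poses are not given: they have to be found in the camera images.
- press: Clamshell coaster press fixed to the bar. Grey base 170 mm (x) by 180 mm (y from -75 to +105), flat bed 30 mm above the bar. Origin on the bar under the middle of the bed, z up. A brass die stands on the bed (see press_bed); a red lid is hinged at the +y side (see press_hinge), where two red posts 72 mm high stand at x = -65 and +65 mm.
- press_bed (a point): Middle of the bed, z = 30 mm above the press origin, NOT the die's middle: the rigidly bolted brass die's centre lies anywhere up to 8 mm from it in press x and also in y, unreported: feel the cavity's walls or look. Die 86 mm square, sides parallel to the press's, top at z = 45 mm; central cavity 62.5 mm square, 8 mm deep (floor z = 37). A seated blank stands 8 mm proud, its centre at z = 45 mm.
- press_hinge (a point): Middle of the lid's hinge axis, which runs along the press's x, at y = +85 mm, z = 60 mm in the press frame. The red lid plate is 100 mm wide, 14 mm thick, and reaches 135 mm from this axis; shut, it lies level over the die with its underside 6.5 mm below the axis, 0.5 mm above a seated blank. A blank that is not home blocks it.
- lid (a joint): Angle of the press's red lid (rad): 0 fully shut and level, 1.7 to 1.9 standing open at the start. Hinge friction of about 0.4 N m lets it stay at any angle; it weighs 0.3 kg.
- lid_handle (a point): Middle of the lid's black round handle bar, 14 mm thick, parallel to press x, 180 mm from the hinge axis. 88 mm of it is free between its two arms; 38 mm gap between bar and lid plate. With the lid at angle q the bar is at y = 85 - 180 cos q, z = 60 + 180 sin q mm in the press frame (60 mm above the bar top when shut).
- square_blank: Square light beech coaster blank, 60 x 60 x 16 mm, about 40 g, lying flat on the bar, loose; origin at the centre of its underside, x and y parallel to its sides, z up. To be loaded; either face up and any quarter turn will do.
- square_blank_center (a point): Centre of the square blank, 8 mm above its underside.
- round_blank: Round light beech blank, 60 mm across, 16 mm thick, flat on the bar; not for this die. Origin: centre of its underside. Leave alone.
- oblong_blank: Dark oblong blank 84 (x) x 50 (y) x 16 mm, flat on the bar; origin: centre of its underside. Leave alone.
- cup: White espresso mug, 64 mm across, 60 mm high; origin: centre of its underside. Leave alone.
- sugar_jar: Glass sugar jar, 80 mm across, 120 mm high; origin: centre of its underside. Leave alone.
- syrup: Amber syrup bottle, 68 mm across, 210 mm high; origin: centre of its underside. Leave alone.
- spoon: Steel spoon lying on the bar, 140 mm long. Leave alone.
- saucer: White saucer, 120 mm across, 15 mm high; origin: centre of its underside. Leave alone.
Mind the look-alikes: they are no part of the job. What is shaped like the square_blank but red is not meant.

How it is judged (in metres and radians):
On the way, in this order (a step that is already met when the one before it is completed fails the run):
1. the square blank lies home and flat in the die cavity, let go, with the lid still open (z of square_blank_center in the frame of press between 0.042 and 0.0475 m and horizontal distance between square_blank_center and press below 0.016 m and angle between the z axis of square_blank and the z axis of press, either way round below 0.05 rad and value of joint lid above 1.2 rad and contact force between the fingers and square_blank below 0.1 N), for 0.2 s.
2. the lid is shut over it (z of square_blank_center in the frame of press between 0.042 and 0.0475 m and horizontal distance between square_blank_center and press below 0.016 m and angle between the z axis of square_blank and the z axis of press, either way round below 0.05 rad and value of joint lid below 0.04 rad), for 0.2 s.
At the end, for the whole second after the job is handed in: The square blank lies at rest in the die cavity: its centre 42 to 47.5 mm above the press origin (45 when fully home), within 16 mm of it sideways, level within 0.05 rad; the lid is shut to below 0.04 rad (all of step 2 and linear speed of square_blank below 0.02 m/s); the robot touches nothing.
It fails at once if another blank (round or oblong) is shifted by more than 30 mm (distance of any of round_blank, oblong_blank from where it was at the start of the episode above 0.03 m).
It fails at once if the cup, sugar jar, syrup bottle, spoon or saucer is shifted by more than 30 mm (distance of any of cup, sugar_jar, syrup, spoon, saucer from where it was at the start of the episode above 0.03 m).
It fails at once if the lid is slammed (closing faster than 3 rad/s) (velocity of joint lid below -3 rad/s).
It also fails if it takes over 72 s, if anything falls off the work surface, if the arm or the gripper's body presses on something with over 40 N, if the wrist force passes 120 N, or if a joint passes its speed limit or range.

### The arm

A 6-joint arm with a two-finger parallel gripper is mounted at the origin on the work surface. World frame = base frame: x ahead of the robot, y to its left, z up, the work surface at z = 0. Lengths are in mm, angles in rad, forces in N, time in s.
With the tool pointing down it reaches from about 275 to 1000 mm from the base axis. Payload 8.4 kg.
Tool frame: the origin (TCP) lies at the very end of the fingers, on their centre line; the grasp point (between the pads) lies 19 mm behind it; z points along the fingers, y is the line along which they close (so a half turn about z gives the same grasp; the last joint's range is limited). The gripper opens to 85 mm and grips with 20 to 120 N. Pads are 22 mm wide; open, the fingers measure 114 mm over their backs; the gripper's body (76 mm by 85 mm) begins 54 mm behind the grasp point. The pads swing forward as they close: fully open they stand 13 mm farther back than shut.
Start: joints at [1.279, 0.353, 1.633, -0, 1.155, -0.002], TCP at [178.599, 598.941, 193.881] pointing down, gripper open.
Joint ranges: [-2.63, 2.63], [-0.92, 2.1], [0.06, 2.66], [-1.3, 4.44], [0, 2.69], [-3.02, 3.02]. Speed limits (rad/s): [2.22, 2.22, 2.79, 3.14, 3.14, 3.14].

### API

Orientations are given as [roll, pitch, yaw] about the fixed x, y, z axes, in that order (R = Rz(yaw) Ry(pitch) Rx(roll)).
In Python, from rig import sensors, grab_frame, camera_params, order gives the robot as it stands. The module is installed in compiled form; this text tells all that it offers.
- The arm moves only by the tool move_arm, never from a script. Its argument "motion" is a list of rows, each a list of 7 numbers: the turn, a rotation vector about the tool's x, y, z in parts of the range, where 1.0 means 2 pi rad, then the shift along the tool's x, y, z in a scale on which 1.0 is 0.75 m, then the finger opening in m, from 0 to 0.0854. A call has 1 to 8 rows; each row is the pose to reach, as a shift and turn from the pose commanded when the call began, along the tool's axes at that moment; what a row does not reach only later rows make up. A row lasts 1/8 s, in which the tool goes at most 62.5 mm and 10.7 degrees, less where a joint would pass 70% of its speed; a pose out of reach is approached as far as the arm can. A call with a gripper value outside its range is refused whole. The fingers move at their own pace and stop on an object; "grip_force" is the grip in N (left out, the last holds). Time passes only in rows, so rows that repeat a pose let the fingers close. It gives the time, the measured TCP pose, the force, the opening and the grip force at its end, in the units of the state.
- sensors.sense(): the state, without advancing time (a new reading comes with each control period).
- grab_frame(name): name is "scene" or "top" or "wrist"; returns (picture, depth): 420x560x3 uint8, red, green, blue; 420x560 float32, mm along the optical axis (not along the pixel's ray), 0 where there is no reading.
- camera_params(name): a dict with "camera_matrix" (3x3 intrinsics, pixels), "world_from_camera" (4x4, takes a point from camera to world coordinates). Camera axes: x right, y down, z forward; pixel columns grow to the right and rows downward; lengths in mm; the calibration is good to about 2 mm. A picture is of the moment at which its call begins: read the wrist's pose just before it. camera_params takes no time and is no camera call; for the wrist camera it gives the pose at the moment of the call.
- order.sign_off(): hands the job in; it is judged then, once.
The state is a dict: "clock": time; "qpos": joint angles; "qvel": joint speeds; "joint_efforts": joint torques, N m; "eef_pos": TCP position; "tcp_rot": TCP orientation; "contact_force": force on the tool from outside, world axes, zero at the start; "wrist_torque": the same for the moment, N m; "opening": opening from 0.0 (shut) to 1.0 (fully open); "grasp_force": force on a finger pad.
Only numpy, scipy, OpenCV 4.12 (cv2) and the standard library are available. Lean on these libraries where they do the work, as an engineer would, in place of code of your own. Each camera call takes 0.05 s, during which the arm holds its last target. There are 200 camera calls.

## Working session

There is one attempt and no reset: what is moved stays moved. The work goes in short steps, Python scripts to look and compute and a tool call to move; the robot and the scene stay as the last step left them, time stands still between calls to the robot, and variables do not carry over. Pictures are saved under pics/ and viewed, at most 12 in all, crops included, and the job is handed in when it is done.

Besides the shell and the picture viewer there is one more tool, called after ">>>" as name([rows], argument=value, ...), one row to a line, values as JSON. move_arm: Moves the arm, as the interface text tells. Its arguments: {"type":"object","properties":{"motion":{"type":"array","items":{"type":"array","items":{"type":"number"}}},"grip_force":{"type":"number"}},"required":["motion"]}

```bash
mkdir -p pics
cat > h.py <<'E'
import numpy as np, cv2
from rig import sensors, grab_frame, camera_params, order
def cloud(name):
    p=camera_params(name); im,d=grab_frame(name)
    K=np.array(p["camera_matrix"]);T=np.array(p["world_from_camera"])
    v,u=np.mgrid[:420,:560]
    P=np.stack([(u-K[0,2])/K[0,0]*d,(v-K[1,2])/K[1,1]*d,d],-1)@T[:3,:3].T+T[:3,3]
    P[d<=0]=np.nan
    return im,P
def save(n,im): cv2.imwrite("pics/"+n,im[...,::-1])
E
python3 - <<'E'
from h import *
print(sensors.sense())
for n in("scene","top"):
    im,P=cloud(n); np.savez("/tmp/"+n,im=im,P=P,T=camera_params(n)["world_from_camera"],K=camera_params(n)["camera_matrix"]); print(camera_params(n)); a=im if n=="scene" else np.hstack([a,im])
save("a.png",cv2.resize(a,(800,300),interpolation=cv2.INTER_AREA))
E
```

```text
{'clock': 0.0, 'qpos': array([ 1.27861170e+00,  3.53636992e-01,  1.63412695e+00, -7.42847251e-06,
        1.15519780e+00, -2.39783452e-03]), 'qvel': array([ 0.00043243,  0.00071372,  0.00089307, -0.00025012, -0.0005294 ,
        0.00043751]), 'joint_efforts': array([-2.92674777e-03, -6.05267715e+01, -3.42070878e+01, -9.54729126e-05,
        9.48868110e-03,  2.79699054e-05]), 'eef_pos': array([178.44336492, 598.44061732, 193.17175693]), 'tcp_rot': array([-3.14022355e+00,  3.50914697e-06,  2.85180887e+00]), 'contact_force': array([-0.24988397,  0.58016971,  0.32430013]), 'wrist_torque': array([-0.00952555, -0.0544761 , -0.07041451]), 'grasp_force': 0.0, 'opening': 1.0015089595127766}
{'camera_matrix': array([[536.76032941,   0.        , 278.31289966],
       [  0.        , 536.76032941, 215.38631441],
       [  0.        ,   0.        ,   1.        ]]), 'world_from_camera': array([[ 6.11740871e-01,  4.79928856e-01, -6.28841315e-01,
         1.35221391e+03],
       [ 7.90959105e-01, -3.83675290e-01,  4.76630849e-01,
        -7.18730387e+02],
       [-1.25219760e-02, -7.88962335e-01, -6.14313955e-01,
         8.59909204e+02],
       [ 0.00000000e+00,  0.00000000e+00,  0.00000000e+00,
         1.00000000e+00]])}
{'camera_matrix': array([[412.02424785,   0.        , 274.22921808],
       [  0.        , 412.02424785, 217.34918225],
       [  0.        ,   0.        ,   1.        ]]), 'world_from_camera': array([[ 9.54180405e-02, -9.71259339e-01,  2.18061214e-01,
         3.31207404e+02],
       [-9.95437117e-01, -9.32296036e-02,  2.03270259e-02,
        -1.11654143e+02],
       [ 5.86946844e-04, -2.19005791e-01, -9.75723382e-01,
         1.12533591e+03],
       [ 0.00000000e+00,  0.00000000e+00,  0.00000000e+00,
         1.00000000e+00]])}
```

View pics/a.png

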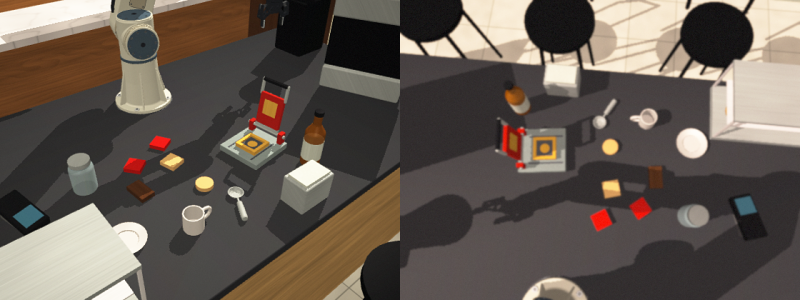

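The left view (scene) shows the press at about (255,130). The right view (top) shows the press at (530,148), a light square blank at (612,188), a round blank at (610,147), a dark oblong at (656,176), and two red squares at (600,220) and (640,208). The light beech square, top raw about (297,263), fits the description, and I'll confirm it enlarged.

Run:
```python
from h import *
a=np.load("/tmp/top.npz");im,P=a["im"],a["P"];b=np.load("/tmp/scene.npz")
c1=cv2.resize(im[150:330,120:360],(800,600),interpolation=cv2.INTER_CUBIC)
save("b.png",c1)
hsv=cv2.cvtColor(im,cv2.COLOR_RGB2HSV)
# blank top
z=P[...,2]
for nm,m in(("top",hsv),):
  m=((hsv[...,0]>10)&(hsv[...,0]<32)&(hsv[...,1]>50)&(hsv[...,2]>120)).astype(np.uint8)
  cs,_=cv2.findContours(m,cv2.RETR_EXTERNAL,cv2.CHAIN_APPROX_NONE)
  for c in cs:
    if cv2.contourArea(c)<60: continue
    mm=np.zeros_like(m);cv2.drawContours(mm,[c],-1,1,-1)
    q=P[mm>0]; q=q[np.isfinite(q[:,0])]
    r=cv2.minAreaRect(q[:,:2].astype(np.float32))
    print(cv2.boundingRect(c),np.median(q,0).round(1),[np.round(x,1) for x in r])
# same in scene
for A in (a,b):
  im,P=A["im"],A["P"];z=P[...,2]
  # press bed: z 25..33
  m=((z>22)&(z<37)).astype(np.uint8)
  n,l,s,_=cv2.connectedComponentsWithStats(m)
  for i in range(1,n):
    if s[i,4]>400:
      q=P[l==i];r=cv2.minAreaRect(q[:,:2].astype(np.float32));print("z30",s[i],np.median(q,0).round(1),[np.round(x,1) for x in r])
```

```text
(185, 388, 77, 32) [ 94.6 -17.6  13.2] [array([ 91.5, -11.3]), array([ 67.9, 184.3]), np.float64(2.6)]
(282, 251, 27, 27) [ 457.  -157.5   15.1] [array([ 459.4, -158. ]), array([66. , 66.7]), np.float64(16.0)]
(282, 194, 24, 24) [ 619.1 -139.3   14.9] [array([ 622.5, -139.1]), array([68. , 65.1]), np.float64(4.8)]
(185, 190, 35, 35) [583.6 109.2  39.5] [array([586.2, 111.4]), array([95.6, 95.6]), np.float64(7.4)]
(153, 186, 12, 26) [569.1 197.  147.9] [array([569. , 196.9]), array([58.5, 11.1]), np.float64(8.3)]
(147, 127, 31, 23) [732.1 223.9 139.1] [array([757. , 258.7]), array([132.7,  51.9]), np.float64(65.5)]
(396, 85, 56, 28) [1402.1 -731.  -748.6] [array([1206.6, -651.7]), array([205.5, 679.4]), np.float64(61.4)]
(201, 72, 51, 21) [1423.6  229.7 -749.1] [array([1284.7,  203.2]), array([435.3, 230.9]), np.float64(14.4)]
(29, 52, 57, 29) [1409.7 1086.4 -749.8] [array([1211. ,  895.2]), array([846., 162.]), np.float64(45.8)]
(0, 46, 34, 32) [1139.3  908.8 -317.5] [array([1201.5, 1077.3]), array([930.6, 119.4]), np.float64(51.8)]
(479, 0, 81, 91) [ 1637.1 -1298.8  -749. ] [array([
[... 389 characters left out ...]
loat64(0.0)]
z30 [ 166  180   66   62 2512] [566.  108.4  29.6] [array([578.7, 118.5]), array([171.2, 176.4]), np.float64(6.9)]
z30 [219   9 131  40 428] [-574.9  774.    29.8] [array([-575.6,  819.6]), array([ 32.3, 762.2]), np.float64(0.1)]
z30 [  0  60 167  50 674] [-575.1 -159.1   29.1] [array([-575.5, -130.1]), array([648.8,  30.4]), np.float64(89.8)]
z30 [447 112 112  30 487] [590.3 760.6  29.7] [array([576.9, 753.6]), array([337.7,  26.1]), np.float64(21.6)]
z30 [ 308  178   94   56 2029] [600.3  96.5  29.4] [array([578.3, 116.4]), array([177. , 184.4]), np.float64(6.8)]
z30 [  0 292  70  37 575] [ 465.6 -652.5   30.7] [array([ 418.1, -656.8]), array([128. ,  79.9]), np.float64(17.9)]
```

View pics/b.png

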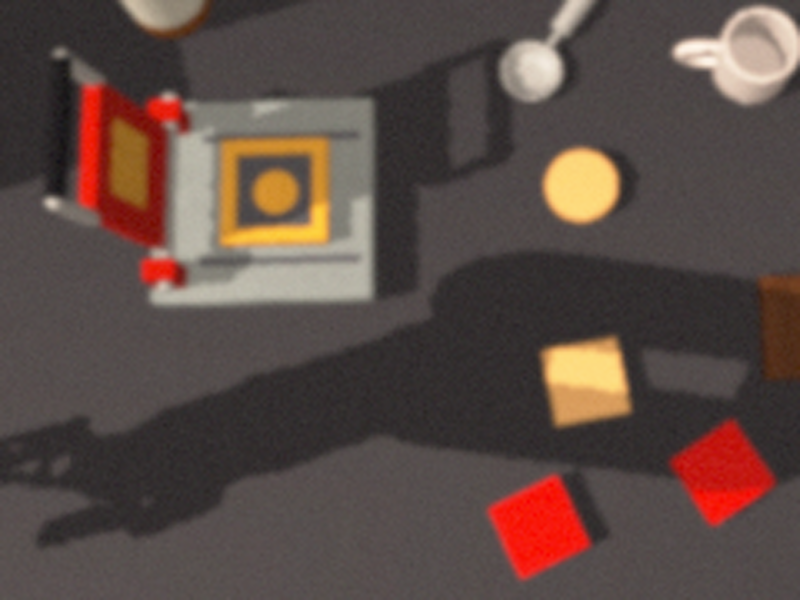

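The enlarged crop confirms the light beech square at crop (586,382). The red squares at (540,525) and (722,472) are decoys. The brass die with a dark cavity is at (274,190), and the lid stands open on the left (+y).

```bash
cat >> h.py <<'E'
from scipy.spatial.transform import Rotation as Ro
def tool():
    s=sensors.sense(); return np.array(s["eef_pos"]),Ro.from_euler("xyz",s["tcp_rot"])
def go(x,y,z,ang):
    "row from the present pose to TCP xyz (mm), pointing down, tool y at world angle ang deg"
    p,R=tool(); yaw=np.radians(ang+90)
    G=Ro.from_euler("xyz",[np.pi,0,yaw])
    rv=(R.inv()*G).as_rotvec(); t=R.inv().apply(np.array([x,y,z])-p)/1000
    print("row",rv.round(4),t.round(4))
E
python3 - <<'E'
from h import *
p,R=tool();T=np.array(camera_params("wrist")["world_from_camera"])
print("cam in tool",R.inv().apply(T[:3,3]-p).round(1),(R.inv().as_matrix()@T[:3,:3]).round(3),camera_params("wrist")["camera_matrix"])
go(459,-158,230,16)
E
```

```text
cam in tool [  77.8   -0.6 -180. ] [[ 0.    -0.953 -0.303]
 [ 1.     0.     0.001]
 [-0.001 -0.303  0.953]] [[296.93467393   0.         276.48209029]
 [  0.         296.93467393 208.64114521]
 [  0.           0.           1.        ]]
row [-1.2000e-03  6.0000e-04  1.0017e+00] [-0.485  -0.6448 -0.036 ]
```

The rows are not in the units I measure in: shifts go in shares of 0.75 m and turns go in shares of 2 pi rad. I convert before sending: -0.645 m / 0.75 = -0.86, -0.485 m / 0.75 = -0.6467, 1 rad / 6.2832 = 0.1592.

>>> move_arm([
  [0,0,0.1592,-0.6467,-0.86,-0.048,0.085],
  [0,0,0.1592,-0.6467,-0.86,-0.048,0.085],
  [0,0,0.1592,-0.6467,-0.86,-0.048,0.085],
  [0,0,0.1592,-0.6467,-0.86,-0.048,0.085],
  [0,0,0.1592,-0.6467,-0.86,-0.048,0.085],
  [0,0,0.1592,-0.6467,-0.86,-0.048,0.085],
  [0,0,0.1592,-0.6467,-0.86,-0.048,0.085],
  [0,0,0.1592,-0.6467,-0.86,-0.048,0.085],
])

```text
clock: 1.1
eef_pos: [352.4, 128.7, 216.4]
tcp_rot: [3.141, -0.0, 1.852]
contact_force: [1.3, 0.3, 0.1]
opening: 0.999
grasp_force: 0.0
```

Run:
```python
from h import *
print(tool()[0]);go(459,-158,230,16)
```

```text
[352.43324267 128.7326035  216.37439347]
row [ 0.0007 -0.      0.0022] [-0.305   0.0227 -0.0136]
```

Converted, -0.305 m / 0.75 = -0.4067, 0.023 m / 0.75 = 0.0307.

>>> move_arm([
  [0,0,0,-0.4067,0.0307,-0.0187,0.085],
  [0,0,0,-0.4067,0.0307,-0.0187,0.085],
  [0,0,0,-0.4067,0.0307,-0.0187,0.085],
  [0,0,0,-0.4067,0.0307,-0.0187,0.085],
  [0,0,0,-0.4067,0.0307,-0.0187,0.085],
  [0,0,0,-0.4067,0.0307,-0.0187,0.085],
  [0,0,0,-0.4067,0.0307,-0.0187,0.085],
])

```text
clock: 1.98
eef_pos: [458.2, -155.8, 229.6]
tcp_rot: [-3.141, -0.001, 1.851]
contact_force: [0.1, 0.2, -1.1]
opening: 0.996
grasp_force: 0.0
```

```bash
cat >> h.py <<'E'
def ray(uv,z,p):
    "pixels -> world points on the plane at height z"
    K=np.array(p["camera_matrix"]);T=np.array(p["world_from_camera"])
    d=np.c_[np.asarray(uv,float),np.ones(len(uv))]@np.linalg.inv(K).T@T[:3,:3].T
    return T[:3,3]+d*((z-T[2,3])/d[:,2])[:,None]
def blobs(im,lo,hi,z,p,mina=300):
    m=cv2.inRange(cv2.cvtColor(im,cv2.COLOR_RGB2HSV),lo,hi)
    for c in cv2.findContours(m,cv2.RETR_LIST,cv2.CHAIN_APPROX_NONE)[0]:
        if cv2.contourArea(c)<mina: continue
        q=ray(c[:,0],z,p)
        r=cv2.minAreaRect(q[:,:2].astype(np.float32))
        print(cv2.boundingRect(c),[np.round(x,1) for x in r])
E
python3 - <<'E'
from h import *
print(tool()[0],sensors.sense()["qvel"].round(3))
p=camera_params("wrist");im,P=cloud("wrist");save("c.png",im)
blobs(im,(10,50,90),(32,255,255),16,p)
E
```

```text
[ 458.17792701 -155.77016243  229.62277706] [ 0.025 -0.014  0.012 -0.    -0.002 -0.001]
(254, 266, 60, 43) [array([ 515.4, -319.5]), array([85.6, 60.6]), np.float64(6.3)]
(370, 175, 42, 35) [array([ 609.4, -136.5]), array([55.8, 39.5]), np.float64(63.3)]
(367, 173, 48, 46) [array([ 615.7, -140.9]), array([61.9, 67.1]), np.float64(79.5)]
(252, 154, 46, 45) [array([ 455. , -158.9]), array([60.4, 60. ]), np.float64(15.8)]
(251, 152, 48, 48) [array([ 455.2, -158.4]), array([63., 64.]), np.float64(16.1)]
(406, 0, 92, 29) [array([597.9,  79.3]), array([101.8,  28. ]), np.float64(16.0)]
```

View pics/c.png

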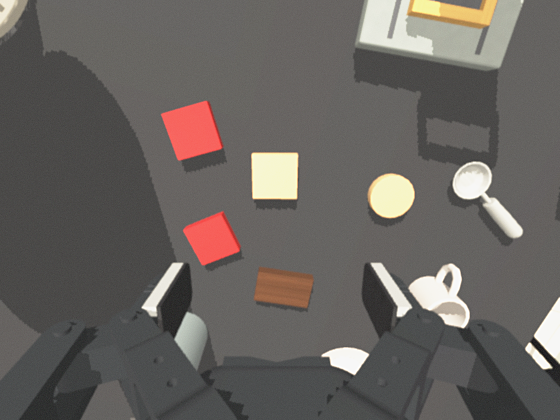

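The wrist view shows the blank at (275,176), its sides aligned with the tool. The reds are at (192,130) and (212,239), clear of the fingers, with the oblong at (283,287), the round at (391,195) and the die at the top right. Next I'll check how far the fingertips stand back from the TCP when open.

Run:
```python
from h import *
im,P=cloud("wrist");p,R=tool()
q=R.inv().apply((P-p).reshape(-1,3)).reshape(P.shape)
m=(q[...,2]>-60)&(q[...,2]<20)&(abs(q[...,1])<70)&(abs(q[...,0])<30)
for s in(-1,1):
    w=q[m&(q[...,1]*s>0)]; t=w[w[:,2]>np.percentile(w[:,2],99)-3]
    print(len(w),np.percentile(w[:,2],[50,90,99,100]).round(1),t.mean(0).round(1),t.min(0).round(1),t.max(0).round(1))
    print(w.min(0).round(1),w.max(0).round(1))
go(456,-158.5,60,16)
```

```text
377 [-56.5 -52.1 -50.3 -49.5] [ -0.1 -43.  -51.9] [-11.5 -43.4 -53.3] [  9.6 -42.7 -49.5]
[-12.2 -56.  -60. ] [ 11.1 -42.5 -49.5]
377 [-56.2 -52.1 -50.2 -49.4] [ -0.5  42.  -51.7] [-11.2  41.7 -53.1] [  9.3  42.6 -49.4]
[-11.9  41.5 -60. ] [ 11.1  54.7 -49.4]
row [-0.0006 -0.0007  0.0027] [-0.0029 -0.003   0.1699]
```

Run:
```python
from h import *
im,P=cloud("wrist");p,R=tool()
q=R.inv().apply((P-p).reshape(-1,3)).reshape(P.shape)
for uv in((365,266),(370,270),(385,290),(400,310),(405,322),(385,310),(400,345),(420,380),(275,176),(275,240),(280,380)): print(uv,im[uv[1],uv[0]],q[uv[1],uv[0]].round(1),P[uv[1],uv[0]].round(1))
```

```text
(365, 266) [51 52 52] [  7.5  42.2 -51.8] [ 496.8 -136.   281.8]
(370, 270) [56 55 52] [  9.7  42.1 -59.5] [ 496.1 -133.9  289.5]
(385, 290) [67 65 64] [ 10.9  42.5 -77.5] [ 496.2 -132.6  307.6]
(400, 310) [246 245 242] [  9.3  44.5 -87.9] [ 498.6 -133.6  318. ]
(405, 322) [75 77 76] [ 12.   41.9 -97.9] [ 495.3 -131.8  327.9]
(385, 310) [45 42 45] [  3.8  42.2 -80.6] [ 497.9 -139.5  310.6]
(400, 345) [78 80 80] [  16.1   33.9 -112.6] [ 486.5 -130.1  342.7]
(420, 380) [70 67 69] [  10.8   37.2 -119.2] [ 491.2 -134.3  349.2]
(275, 176) [247 246 206] [ -1.7  -2.6 213.4] [ 456.3 -157.3   16.7]
(275, 240) [105 100 100] [-102.9   -2.9  231.3] [ 484.2 -254.4   -1.2]
(280, 380) [77 79 80] [  10.5    0.5 -119. ] [ 456.  -144.7  349. ]
```

Converted, 0.17 m / 0.75 = 0.2267, 0.12 m / 0.75 = 0.16.

>>> move_arm([
  [0,0,0,-0.004,-0.004,0.08,0.085],
  [0,0,0,-0.004,-0.004,0.16,0.085],
  [0,0,0,-0.004,-0.004,0.2267,0.085],
  [0,0,0,-0.004,-0.004,0.2267,0.085],
  [0,0,0,-0.004,-0.004,0.2267,0.085],
])

```text
clock: 2.75
eef_pos: [457.9, -159.6, 61.8]
tcp_rot: [3.14, 0.001, 1.853]
contact_force: [0.0, 1.1, -0.1]
opening: 0.994
grasp_force: 0.0
```

Run:
```python
from h import *
pp=camera_params("wrist");im,P=cloud("wrist");p,R=tool();save("d.png",im)
print(p)
q=R.inv().apply((P-p).reshape(-1,3)).reshape(P.shape)
blobs(im,(10,50,90),(32,255,255),16,pp)
print(q[266,365],P[266,365])
go(456,-158.5,20,16)
```

```text
[ 458.5156146  -159.9751146    62.34635805]
(253, 345, 81, 21) [array([ 512.6, -292. ]), array([78.6, 16.7]), np.float64(7.4)]
(423, 206, 83, 73) [array([ 613.4, -140.4]), array([60.6, 70.2]), np.float64(76.8)]
(236, 177, 29, 61) [array([ 435.9, -159.8]), array([21.9, 50.3]), np.float64(15.4)]
(235, 172, 80, 78) [array([ 455.1, -157.8]), array([61.9, 64.9]), np.float64(16.1)]
[  8.02514923  41.91069778 -51.27994788] [ 496.38377055 -140.55700357  113.72225116]
row [0.0027 0.0019 0.0025] [ 0.0022 -0.0021  0.0423]
```

View pics/d.png

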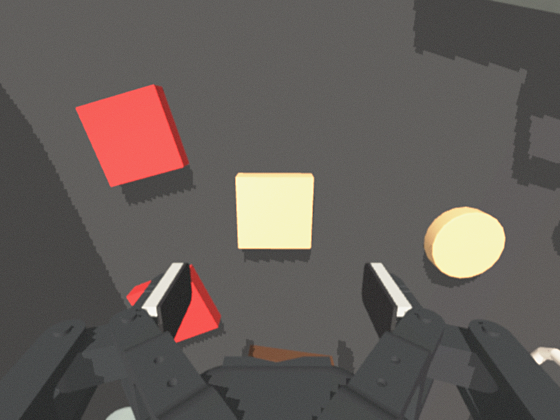

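The blank is at (275,211) and centred between the fingers. The visible fingertips at (365,265) measure about 50 mm behind the reported TCP, so I'll descend in stages and watch.

Converted, 0.042 m / 0.75 = 0.056, 0.038 m / 0.75 = 0.0507.

>>> move_arm([
  [0,0,0,0,-0.0013,0.0267,0.085],
  [0,0,0,0,-0.0013,0.0507,0.085],
  [0,0,0,0,-0.0013,0.056,0.085],
  [0,0,0,0,-0.0013,0.056,0.085],
])

```text
clock: 3.3
eef_pos: [456.8, -160.3, 19.4]
tcp_rot: [3.14, 0.001, 1.852]
contact_force: [-0.6, 1.0, 0.3]
opening: 0.998
grasp_force: 0.0
```

Run:
```python
from h import *
pp=camera_params("wrist");im,P=cloud("wrist");p,R=tool();save("e.png",im)
print(p,sensors.sense()["contact_force"])
q=R.inv().apply((P-p).reshape(-1,3)).reshape(P.shape)
blobs(im,(10,50,90),(32,255,255),16,pp)
for uv in ((365,266),(362,266),(275,210),(275,250),(430,100)):print(uv,q[uv[1],uv[0]].round(1),P[uv[1],uv[0]].round(1))
```

```text
[ 456.88692795 -160.37858545   19.47489557] [-0.18484501 -0.28704083  0.46886405]
(452, 223, 101, 86) [array([ 612.2, -140.1]), array([60.1, 71.9]), np.float64(77.5)]
(228, 183, 97, 92) [array([ 454.9, -157.3]), array([61.5, 65. ]), np.float64(15.9)]
(365, 266) [  7.8  42.1 -52.4] [ 495.1 -141.1   71.9]
(362, 266) [-31.7  64.1  20.2] [ 527.3 -173.1   -0.6]
(275, 210) [18.1 -1.4  3.4] [ 450.6 -143.4   16.1]
(275, 250) [-10.4  -1.4   3.4] [ 458.4 -170.8   16.1]
(430, 100) [85.9 96.6 19.9] [ 5.259e+02 -5.110e+01 -3.000e-01]
```

View pics/e.png

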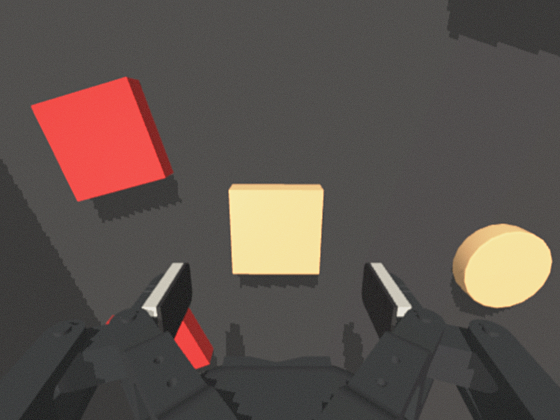

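The tips are clearly still far above the blank: its top is at (275,230) and the finger shadows are at (240,340) and (350,340). I'll keep going down in small steps and watch the force.

Converted, 0.025 m / 0.75 = 0.0333, 0.02 m / 0.75 = 0.0267.

>>> move_arm([
  [0,0,0,0.0013,-0.0027,0.0133,0.085],
  [0,0,0,0.0013,-0.0027,0.0267,0.085],
  [0,0,0,0.0013,-0.0027,0.0333,0.085],
  [0,0,0,0.0013,-0.0027,0.0333,0.085],
])

```text
clock: 3.85
eef_pos: [453.2, -159.5, -7.5]
tcp_rot: [-3.141, -0.001, 1.852]
contact_force: [-0.6, -0.1, 0.6]
opening: 0.998
grasp_force: 0.0
```

Run:
```python
from h import *
pp=camera_params("wrist");im,P=cloud("wrist");p,R=tool()
print(p,sensors.sense()["contact_force"])
q=R.inv().apply((P-p).reshape(-1,3)).reshape(P.shape)
blobs(im,(10,50,90),(32,255,255),16,pp)
for uv in ((365,266),(275,260),(275,20)):print(uv,q[uv[1],uv[0]].round(1),P[uv[1],uv[0]].round(1))
```

```text
[ 453.49600553 -159.60752438   -7.13847428] [-1.25698369 -0.65281925 -0.13618566]
(480, 241, 80, 97) [array([ 602.6, -145.1]), array([46.3, 70.6]), np.float64(32.2)]
(226, 196, 112, 104) [array([ 454.8, -156.9]), array([61.3, 65.4]), np.float64(16.0)]
(365, 266) [  8.2  41.8 -52.4] [ 491.4 -140.2   45.3]
(275, 260) [ -4.2  -1.5 -22.5] [ 453.2 -164.    15.4]
(275, 20) [123.1  -1.4  -6.8] [ 4.18e+02 -4.17e+01 -3.00e-01]
```

Converted, 0.027 m / 0.75 = 0.036, 0.02 m / 0.75 = 0.0267.

>>> move_arm([
  [0,0,0,0,0.0013,0.0133,0.085],
  [0,0,0,0,0.0013,0.0267,0.07],
  [0,0,0,0,0.0013,0.036,0.068],
  [0,0,0,0,0.0013,0.036,0.068],
  [0,0,0,0,0.0013,0.036,0.068],
])

```text
clock: 4.53
eef_pos: [454.7, -159.4, -33.8]
tcp_rot: [-3.142, -0.0, 1.852]
contact_force: [0.3, 0.1, -0.0]
opening: 0.801
grasp_force: 0.0
```

Run:
```python
from h import *
pp=camera_params("wrist");im,P=cloud("wrist");p,R=tool();save("f.png",im)
s=sensors.sense();print(p,s["contact_force"],s["opening"])
q=R.inv().apply((P-p).reshape(-1,3)).reshape(P.shape)
m=(q[...,2]>-70)&(P[...,2]>5)&(abs(q[...,1])<60)&(abs(q[...,0])<14)&(abs(q[...,1])>31.5)
for s in(-1,1):
    w=q[m&(q[...,1]*s>0)]; print(len(w),np.percentile(w[:,2],[90,99,100]).round(1),w[w[:,2]>np.percentile(w[:,2],90)].mean(0))
```

```text
[ 454.78623457 -159.45032463  -33.70195056] [ 1.02880942 -0.59634237 -0.14271824] 0.7963726106224673
1164 [-49.6 -44.9 -43.8] [  1.67877072 -35.11409485 -47.32146077]
1172 [-49.7 -44.9 -43.5] [  1.98542822  34.31421792 -47.376456  ]
```

View pics/f.png

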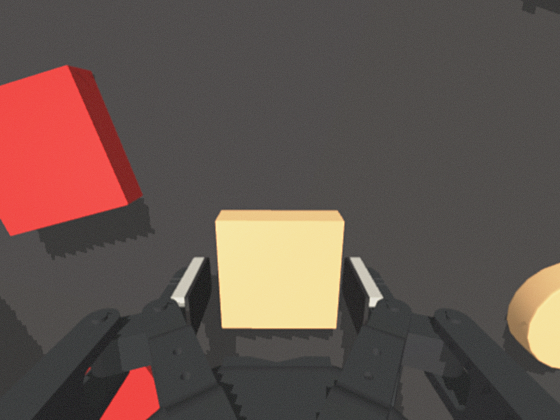

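The fingers straddle the blank (216–343 px), with the tips about 10 mm above the bar. Closing now.

Converted, -0.1 m / 0.75 = -0.1333, -0.06 m / 0.75 = -0.08.

>>> move_arm([
  [0,0,0,0,0,0,0.055],
  [0,0,0,0,0,0,0.055],
  [0,0,0,0,0,0,0.055],
  [0,0,0,0,0,0,0.055],
  [0,0,0,0,0,-0.0267,0.055],
  [0,0,0,0,0,-0.08,0.055],
  [0,0,0,0,0,-0.1333,0.055],
  [0,0,0,0,0,-0.1333,0.055],
], grip_force=50)

```text
clock: 5.58
eef_pos: [456.9, -160.2, 69.1]
tcp_rot: [3.137, 0.004, 1.852]
contact_force: [0.1, -0.4, -0.2]
opening: 0.685
grasp_force: 54.6
```

Run:
```python
from h import *
s=sensors.sense();print(s["eef_pos"],s["opening"],s["grasp_force"],s["contact_force"])
c,sn=np.cos(np.radians(6.9)),np.sin(np.radians(6.9))
# hover with the die ~85 mm ahead in tool x (press +y = (-sn,c))
d=np.array([585,110]); t=d-85*np.array([-sn,c]); print(t); go(t[0],t[1],110,6.9)
```

```text
[ 456.91531446 -160.21395591   69.09597553] 0.6847697701795986 54.60521578788757 [ 0.13958545 -0.40033073 -0.19008647]
[595.2116313   25.61562594]
row [0.0052 0.0031 0.1606] [ 0.14    0.1846 -0.0405]
```

Converted, 0.185 m / 0.75 = 0.2467, 0.14 m / 0.75 = 0.1867, -0.16 rad / 6.2832 = -0.0255.

>>> move_arm([
  [0,0,-0.0255,0.1867,0.2467,-0.0533,0.055],
  [0,0,-0.0255,0.1867,0.2467,-0.0533,0.055],
  [0,0,-0.0255,0.1867,0.2467,-0.0533,0.055],
  [0,0,-0.0255,0.1867,0.2467,-0.0533,0.055],
  [0,0,-0.0255,0.1867,0.2467,-0.0533,0.055],
  [0,0,-0.0255,0.1867,0.2467,-0.0533,0.055],
])

```text
clock: 6.32
eef_pos: [592.3, 26.2, 104.9]
tcp_rot: [-3.139, -0.001, 2.012]
contact_force: [0.2, -1.0, -0.1]
opening: 0.679
grasp_force: 54.6
```

Run:
```python
from h import *
print(tool()[0],sensors.sense()["tcp_rot"],sensors.sense()["qvel"].round(3))
go(595,26,110,6.9)
```

```text
[592.2533756  26.1626453 104.9135491] [-3.13932827e+00 -6.64550623e-04  2.01238493e+00] [-0.02  -0.01   0.013  0.     0.002  0.   ]
row [-2.400e-03 -3.000e-04  3.212e-01] [-0.0013  0.0024 -0.0051]
```

I entered the turn with the wrong sign; correcting it.

Converted, -0.005 m / 0.75 = -0.0067, 0.002 m / 0.75 = 0.0027, 0.32 rad / 6.2832 = 0.0509.

>>> move_arm([
  [0,0,0.0509,-0.0013,0.0027,-0.0067,0.055],
  [0,0,0.0509,-0.0013,0.0027,-0.0067,0.055],
  [0,0,0.0509,-0.0013,0.0027,-0.0067,0.055],
  [0,0,0.0509,-0.0013,0.0027,-0.0067,0.055],
])

```text
clock: 6.82
eef_pos: [595.1, 25.6, 110.8]
tcp_rot: [-3.141, 0.0, 1.694]
contact_force: [0.6, -0.4, -1.1]
opening: 0.679
grasp_force: 54.6
```

```bash
cat >> h.py <<'E'
def wr(f):
    pp=camera_params("wrist");im,P=cloud("wrist");p,R=tool();save(f,im)
    q=R.inv().apply((P-p).reshape(-1,3)).reshape(P.shape)
    s=sensors.sense();print(p.round(1),s["tcp_rot"].round(3),s["contact_force"].round(1),round(s["opening"],3),round(s["grasp_force"],1))
    return pp,im,P,q
E
python3 - <<'E'
from h import *
pp,im,P,q=wr("g.png"); np.savez("/tmp/w",im=im,P=P,q=q,K=pp["camera_matrix"],T=pp["world_from_camera"])
print("die top");blobs(im,(10,120,70),(32,255,255),45,pp)
E
```

```text
[595.3  25.8 110.9] [-3.141  0.     1.694] [-0.5  1.5  0.6] 0.682 54.6
die top
(252, 84, 45, 47) [array([582.6, 106.9]), array([34.5, 34.1]), np.float64(7.1)]
(233, 64, 83, 85) [array([582.6, 106.7]), array([62.7, 62.2]), np.float64(7.1)]
(216, 46, 116, 116) [array([582.5, 107.5]), array([85.7, 84.9]), np.float64(7.1)]
(456, 0, 55, 29) [array([722.4, 186.6]), array([13.5, 43.6]), np.float64(69.6)]
```

View pics/g.png

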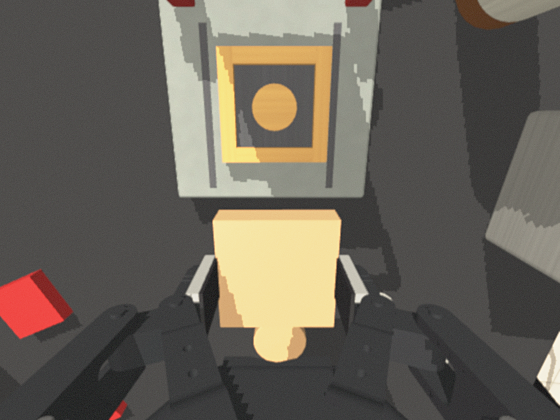

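The die outline is at (216–332, 46–162) with its cavity at (233–316, 64–149). The blank is held square at (214–340, 210–326).

Run:
```python
from h import *
a=np.load("/tmp/w.npz");im,P,q=a["im"],a["P"],a["q"];pp=dict(camera_matrix=a["K"],world_from_camera=a["T"])
hs=cv2.cvtColor(im,cv2.COLOR_RGB2HSV)
zc=np.nanmedian(P[240:310,240:310,2]);print("blank top z",zc,P[240:310,240:310,2].std())
m=(abs(P[...,2]-zc)<1.5)&(hs[...,1]>40)&(hs[...,2]>90);m[:200]=0
n,l,s,_=cv2.connectedComponentsWithStats(m.astype(np.uint8));i=1+np.argmax(s[1:,4]);print(s[i])
c=cv2.findContours((l==i).astype(np.uint8),cv2.RETR_EXTERNAL,cv2.CHAIN_APPROX_NONE)[0][0]
w=ray(c[:,0],zc,pp)[:,:2].astype(np.float32);print(cv2.minAreaRect(w))
pl=P[l==i];A=np.c_[pl[:,:2],np.ones(len(pl))];print("slope",np.linalg.lstsq(A,pl[:,2],rcond=None)[0])
# sub-pixel-ish column edges and row edges in tool frame
yz=q[240:310][l[240:310]==i][:,1];print("tool y",np.percentile(yz,[0.5,99.5]));xz=q[:,240:310][l[:,240:310]==i][:,0];print("tool x",np.percentile(xz,[.5,99.5]))
# die: cavity floor, top heights; die centre in tool frame
for uv in((225,100),(274,107),(245,75),(190,150)):print(uv,P[uv[1],uv[0]].round(1))
# bed edges / press pose
mb=(abs(P[...,2]-30)<4);pb=P[mb&(hs[...,1]<60)];print(cv2.minAreaRect(pb[:,:2].astype(np.float32)))
```

```text
blank top z 159.7216289869596 nan
[  213   218   128   109 12778]
((594.7410278320312, 26.18981170654297), (60.131385803222656, 60.626487731933594), 7.123081207275391)
slope [-1.79966810e-03  4.02976038e-04  1.60767712e+02]
tool y [-29.89455759  28.82006138]
tool x [-29.94989486  29.9441819 ]
(225, 100) [544.2 107.7  45.4]
(274, 107) [582.5 107.4  36.7]
(245, 75) [557.  128.3  36.5]
(190, 150) [514.2  63.5  29.5]
((652.4652099609375, 109.6267318725586), (192.327392578125, 337.0019226074219), 87.69866943359375)
```

Run:
```python
from h import *
print(sensors.sense()["qpos"].round(3))
p,R=tool()
for a in(97.1,-82.9):
  o=R.inv().apply([-.6,.4,0]); G=Ro.from_euler("xyz",[np.pi,0,np.radians(a+90)]);o=G.apply(o);print(a,o)
  go(582.55-o[0],107.1-o[1],60,a)
# lid pose from scene/top
for f in("top","scene"):
  A=np.load(f"/tmp/{f}.npz");P=A["P"];m=(P[...,2]>205)&(P[...,2]<270)&(abs(P[...,0]-575)<70)&(abs(P[...,1]-220)<80)
  q=P[m];print(f,m.sum(),q.min(0).round(0),q.max(0).round(0),np.median(q,0).round(0))
  im=A["im"];mm=m&(im.max(-1)<60);q=P[mm];print(len(q),q.min(0).round(0),q.max(0).round(0),np.median(q,0).round(0),cv2.minAreaRect(q[:,:2].astype(np.float32)))
```

```text
[ 0.041  0.399  1.77  -0.     0.973 -0.082]
97.1 [-3.99276078e-01 -6.00481888e-01 -3.39576676e-04]
row [-5.000e-04 -5.000e-04 -1.572e+00] [ 0.0828 -0.0022  0.0509]
-82.9 [ 3.99276078e-01  6.00481888e-01 -3.39576676e-04]
row [-5.0000e-04  5.0000e-04  1.5696e+00] [ 0.0817 -0.0031  0.0509]
top 371 [511. 201. 205.] [621. 230. 249.] [564. 216. 242.]
255 [521. 206. 234.] [613. 230. 249.] [566. 217. 243.] ((566.4519653320312, 218.4173583984375), (93.34362030029297, 14.527470588684082), 7.0323004722595215)
scene 331 [511. 198. 206.] [624. 227. 247.] [571. 213. 238.]
203 [516. 203. 230.] [614. 227. 247.] [567. 213. 241.] ((565.2230224609375, 213.94732666015625), (98.70189666748047, 17.526691436767578), 5.137330055236816)
```

Converted, 0.083 m / 0.75 = 0.1107, -0.002 m / 0.75 = -0.0027, -1.57 rad / 6.2832 = -0.2499.

>>> move_arm([
  [0,0,-0.2499,0.1107,-0.0027,0,0.055],
  [0,0,-0.2499,0.1107,-0.0027,0,0.055],
  [0,0,-0.2499,0.1107,-0.0027,0,0.055],
  [0,0,-0.2499,0.1107,-0.0027,0,0.055],
  [0,0,-0.2499,0.1107,-0.0027,0,0.055],
  [0,0,-0.2499,0.1107,-0.0027,0,0.055],
  [0,0,-0.2499,0.1107,-0.0027,0,0.055],
  [0,0,-0.2499,0.1107,-0.0027,0,0.055],
])

```text
clock: 7.88
eef_pos: [583.6, 108.3, 111.0]
tcp_rot: [-3.142, -0.0, -3.083]
contact_force: [0.1, 0.3, 0.0]
opening: 0.678
grasp_force: 54.6
```

Run:
```python
from h import *
print(tool()[0],sensors.sense()["tcp_rot"].round(3))
go(582.95,107.7,50,97.1)
```

```text
[583.59651743 108.31064757 111.04959002] [-3.142 -0.    -3.083]
row [-0.     -0.0002 -0.0658] [ 0.0007 -0.0006  0.061 ]
```

Converted, 0.061 m / 0.75 = 0.0813, 0.03 m / 0.75 = 0.04, -0.066 rad / 6.2832 = -0.0105.

>>> move_arm([
  [0,0,-0.0105,0.0013,-0.0013,0.04,0.055],
  [0,0,-0.0105,0.0013,-0.0013,0.0813,0.055],
  [0,0,-0.0105,0.0013,-0.0013,0.0813,0.055],
  [0,0,-0.0105,0.0013,-0.0013,0.0813,0.055],
  [0,0,-0.0105,0.0013,-0.0013,0.0813,0.055],
])

```text
clock: 8.5
eef_pos: [583.8, 107.6, 51.5]
tcp_rot: [3.141, 0.002, -3.025]
contact_force: [0.5, 1.5, -0.9]
opening: 0.681
grasp_force: 54.6
```

Run:
```python
from h import *
pp,im,P,q=wr("h.png")
hs=cv2.cvtColor(im,cv2.COLOR_RGB2HSV)
zc=np.nanmedian(P[240:310,240:310,2]);print("blank top z",zc)
m=(abs(P[...,2]-zc)<1.5)&(hs[...,1]>40)&(hs[...,2]>70);m[:200]=0
n,l,s,_=cv2.connectedComponentsWithStats(m.astype(np.uint8));i=1+np.argmax(s[1:,4]);print(s[i])
c=cv2.findContours((l==i).astype(np.uint8),cv2.RETR_EXTERNAL,cv2.CHAIN_APPROX_NONE)[0][0]
print(cv2.minAreaRect(ray(c[:,0],zc,pp)[:,:2].astype(np.float32)))
m=(abs(P[...,2]-45)<3)&(hs[...,1]>110);w=P[m];print(m.sum(),cv2.minAreaRect(w[:,:2].astype(np.float32)))
for k in range(5): print(tool()[0].round(2)); camera_params("wrist"); grab_frame("wrist")
go(582.95,107.7,18,97.1)
```

```text
[583.8 107.6  51.5] [ 3.141e+00  2.000e-03 -3.025e+00] [ 1.1 -0.7 -0.9] 0.685 54.6
blank top z 100.50804262847456
[  213   218   128   109 12806]
((582.4007568359375, 107.02222442626953), (60.732177734375, 60.12525939941406), 6.652770042419434)
1460 ((572.7693481445312, 123.81597900390625), (130.0038299560547, 120.214111328125), 11.259198188781738)
[583.75 107.63  51.47]
[583.61 107.6   51.3 ]
[583.43 107.57  51.09]
[583.28 107.56  50.9 ]
[583.11 107.53  50.72]
row [ 0.      0.0006 -0.0077] [0.0001 0.0002 0.0326]
```

View pics/h.png

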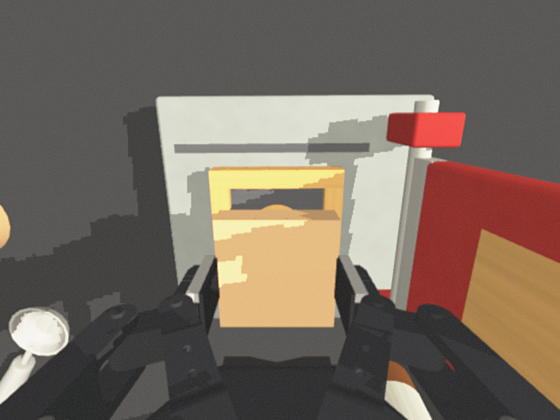

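The die's far part shows above the blank: outer edges about u=210–345, inner about 230–326, far edge v≈168. The blank is at u=213–340. I'll check the die centre from those edges.

Run:
```python
from h import *
pp,im,P,q=wr("i.png")
hs=cv2.cvtColor(im,cv2.COLOR_RGB2HSV)
a=np.radians(7.0);ex=np.array([np.cos(a),np.sin(a)]);ey=np.array([-np.sin(a),np.cos(a)])
m=cv2.inRange(hs,(10,110,60),(32,255,255))
def edges(line):  return np.flatnonzero(np.diff((line>0).astype(int)))
C=np.array([582.55,107.1])
for v in (174,178,182,196,200,204):
    e=edges(m[v,190:365])+190.5; w=ray(np.c_[e,np.full(len(e),v)],45,pp)[:,:2]-C; print(v,e,(w@ey).round(1))
for u in(240,256,300,315):
    e=edges(m[150:212,u])+150.5; w=ray(np.c_[np.full(len(e),u),e],45,pp)[:,:2]-C; print(u,e,(w@ex).round(1))
zc=np.nanmedian(P[240:310,240:310,2])
mm=(abs(P[...,2]-zc)<1.5)&(hs[...,1]>40)&(hs[...,2]>70);mm[:200]=0
n,l,s,_=cv2.connectedComponentsWithStats(mm.astype(np.uint8));i=1+np.argmax(s[1:,4])
c=cv2.findContours((l==i).astype(np.uint8),cv2.RETR_EXTERNAL,cv2.CHAIN_APPROX_NONE)[0][0]
r=cv2.minAreaRect(ray(c[:,0],zc,pp)[:,:2].astype(np.float32));d=np.array(r[0])-C;print(zc,r,"blank-C in press",d@ex,d@ey)
```

```text
[583.  107.5  50.4] [ 3.142  0.    -3.025] [-0.3  0.3 -0.9] 0.678 54.6
174 [208.5 209.5 333.5 344.5] [-42.8 -42.1  36.2  43.2]
178 [324.5 328.5 329.5 343.5] [30.7 33.2 33.8 42.7]
182 [214.5 215.5 291.5 292.5 316.5 343.5] [-39.3 -38.7   9.7  10.4  25.7  42.9]
196 [210.5 212.5 227.5 229.5 322.5 342.5] [-42.6 -41.3 -31.6 -30.3  29.9  42.8]
200 [211.5 212.5 217.5 218.5 227.5 230.5 322.5 342.5] [-42.1 -41.5 -38.2 -37.6 -31.7 -29.8  30.   43. ]
204 [210.5 212.5 227.5 230.5 322.5 342.5] [-43.  -41.6 -31.9 -29.9  30.1  43.2]
240 [168.5 172.5 188.5 190.5 209.5] [-45.1 -42.5 -32.1 -30.8 -18. ]
256 [168.5 172.5 187.5 190.5 209.5] [-45.  -42.5 -32.7 -30.8 -17.9]
300 [167.5 172.5 186.5 189.5 210.5] [-45.5 -42.3 -33.2 -31.3 -17.1]
315 [167.5 172.5 182.5 189.5 210.5] [-45.4 -42.3 -35.8 -31.2 -17. ]
99.50345369054486 ((581.6298828125, 107.1177749633789), (60.68792724609375, 60.52632522583008), 6.646133899688721) blank-C in press -0.9110925503960781 0.12977654899371488
```

Converted, 0.036 m / 0.75 = 0.048, -0.001 m / 0.75 = -0.0013, -0.007 rad / 6.2832 = -0.0011.

>>> move_arm([
  [0,0,-0.0011,-0.0013,0,0.02,0.055],
  [0,0,-0.0011,-0.0013,0,0.04,0.055],
  [0,0,-0.0011,-0.0013,0,0.048,0.055],
  [0,0,-0.0011,-0.0013,0,0.048,0.055],
  [0,0,-0.0011,-0.0013,0,0.048,0.055],
  [0,0,-0.0011,-0.0013,0,0.048,0.055],
  [0,0,-0.0011,-0.0013,0,0.048,0.055],
])

```text
clock: 9.72
eef_pos: [584.1, 107.7, 14.5]
tcp_rot: [3.142, 0.001, -3.018]
contact_force: [0.5, -0.1, -0.5]
opening: 0.684
grasp_force: 54.6
```

Converted, 0.004 m / 0.75 = 0.0053, 0.001 m / 0.75 = 0.0013.

>>> move_arm([
  [0,0,0,0,0,0.0013,0.055],
  [0,0,0,0,0,0.0027,0.055],
  [0,0,0,0,0,0.004,0.055],
  [0,0,0,0,0,0.0053,0.055],
  [0,0,0,0,0,0.0053,0.055],
  [0,0,0,0,0,0.0053,0.055],
])

```text
clock: 10.48
eef_pos: [583.8, 107.6, 10.2]
tcp_rot: [3.142, -0.0, -3.018]
contact_force: [-0.5, 0.2, -1.0]
opening: 0.684
grasp_force: 54.6
```

It's entering the cavity with no contact force.

Converted, 0.004 m / 0.75 = 0.0053, 0.003 m / 0.75 = 0.004.

>>> move_arm([
  [0,0,0,0,0,0.0013,0.055],
  [0,0,0,0,0,0.0027,0.055],
  [0,0,0,0,0,0.004,0.055],
  [0,0,0,0,0,0.0053,0.055],
  [0,0,0,0,0,0.0053,0.055],
  [0,0,0,0,0,0.0053,0.055],
])

```text
clock: 11.22
eef_pos: [583.8, 107.6, 6.2]
tcp_rot: [3.142, 0.0, -3.018]
contact_force: [-0.6, 0.5, -0.9]
opening: 0.681
grasp_force: 54.6
```

>>> move_arm([
  [0,0,0,0,0,0.0013,0.055],
  [0,0,0,0,0,0.0013,0.055],
  [0,0,0,0,0,0.0027,0.055],
  [0,0,0,0,0,0.0027,0.055],
  [0,0,0,0,0,0.0027,0.055],
])

```text
clock: 11.85
eef_pos: [583.8, 107.6, 4.2]
tcp_rot: [-3.142, 0.0, -3.018]
contact_force: [-0.5, 0.2, -0.5]
opening: 0.684
grasp_force: 54.6
```

Converted, 0.001 m / 0.75 = 0.0013.

>>> move_arm([
  [0,0,0,0,0,0.0013,0.055],
  [0,0,0,0,0,0.0013,0.055],
  [0,0,0,0,0,0.0013,0.055],
])

```text
clock: 12.22
eef_pos: [583.9, 107.6, 3.9]
tcp_rot: [3.142, 0.0, -3.018]
contact_force: [-1.6, -0.8, 8.7]
opening: 0.684
grasp_force: 55.5
```

>>> move_arm([
  [0,0,0,0,0,0,0.075],
  [0,0,0,0,0,0,0.075],
  [0,0,0,0,0,0,0.075],
  [0,0,0,0,0,-0.0267,0.075],
  [0,0,0,0,0,-0.08,0.075],
  [0,0,0,0,0,-0.1333,0.075],
  [0,0,0,0,0,-0.1333,0.075],
  [0,0,0,0,0,-0.1333,0.075],
])

```text
clock: 13.22
eef_pos: [583.8, 107.6, 103.8]
tcp_rot: [3.142, 0.001, -3.018]
contact_force: [0.0, -0.1, -0.4]
opening: 0.876
grasp_force: 0.0
```

Run:
```python
from h import *
pp,im,P,q=wr("j.png")
hs=cv2.cvtColor(im,cv2.COLOR_RGB2HSV)
for uv in((277,200),(277,240),(240,220),(310,220)):print(uv,im[uv[1],uv[0]],P[uv[1],uv[0]].round(1))
m=(abs(P[...,2]-53)<2.5)&(hs[...,1]>40)&(hs[...,2]>70)&(np.hypot(P[...,0]-582.5,P[...,1]-107)<46)
w=P[m];print(len(w),np.median(w,0),np.percentile(w[:,2],[5,95]))
A=np.c_[w[:,:2],np.ones(len(w))];print("slope",np.linalg.lstsq(A,w[:,2],rcond=None)[0][:2])
```

```text
[583.3 107.5 103. ] [-3.142e+00 -1.000e-03 -3.018e+00] [ 0.1 -0.3 -0.6] 0.878 0.0
(277, 200) [240 209 144] [572.1 106.2  52.7]
(277, 240) [240 209 144] [606.5 110.5  53.8]
(240, 220) [232 189 116] [596.   77.3  44.6]
(310, 220) [240 209 145] [585.8 135.4  52.7]
5118 [581.21355578 107.02217495  52.89390974] [51.85142849 53.94261529]
slope [-0.00097391  0.00151589]
```

View pics/j.png

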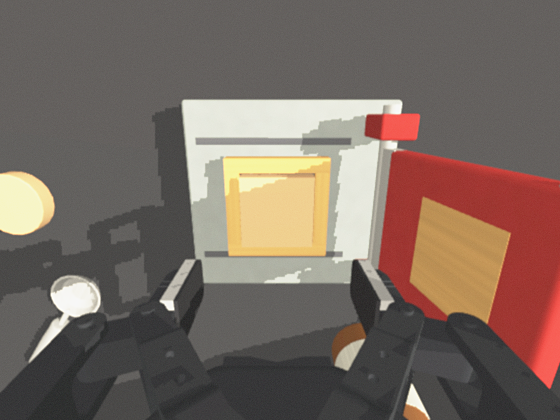

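The blank lies flat in the die at (237–318, 175–247), its top at 53 mm as it should be. Next is the handle: up, then over the bar.

Run:
```python
from h import *
go(583,107.5,235,97.1); go(566,216,235,97.1)
for q in np.arange(1.73,-.01,-.1): print(round(q,2),"y %.1f z %.1f"%(180*(np.cos(1.73)-np.cos(q)),180*(np.sin(1.73)-np.sin(q))))
```

```text
row [-0.0001 -0.0006 -0.0007] [ 4.00e-04  1.00e-04 -1.32e-01]
row [-0.0001 -0.0006 -0.0007] [ 0.0039  0.1098 -0.132 ]
1.73 y 0.0 z 0.0
1.63 y -17.9 z -2.0
1.53 y -35.9 z -2.1
1.43 y -53.8 z -0.5
1.33 y -71.5 z 2.9
1.23 y -88.7 z 8.1
1.13 y -105.3 z 14.9
1.03 y -121.2 z 23.4
0.93 y -136.1 z 33.4
0.83 y -150.0 z 44.9
0.73 y -162.7 z 57.7
0.63 y -174.0 z 71.7
0.53 y -183.8 z 86.7
0.43 y -192.1 z 102.7
0.33 y -198.8 z 119.4
0.23 y -203.8 z 136.7
0.13 y -207.0 z 154.4
0.03 y -208.5 z 172.3
```

Converted, -0.14 m / 0.75 = -0.1867, 0.03 m / 0.75 = 0.04.

>>> move_arm([
  [0,0,0,0,0,-0.08,0.06],
  [0,0,0,0,0,-0.16,0.05],
  [0,0,0,0,0,-0.1867,0.045],
  [0,0,0,0.04,0.08,-0.1867,0.045],
  [0,0,0,0.04,0.1467,-0.1867,0.045],
  [0,0,0,0.0053,0.1467,-0.1867,0.045],
  [0,0,0,0.0053,0.1467,-0.1867,0.045],
  [0,0,0,0.0053,0.1467,-0.1867,0.045],
])

```text
clock: 14.28
eef_pos: [565.5, 215.7, 242.0]
tcp_rot: [-3.141, -0.002, -3.019]
contact_force: [-0.5, -0.7, -0.4]
opening: 0.53
grasp_force: 0.0
```

Run:
```python
from h import *
pp,im,P,q=wr("k.png");T=np.array(pp["world_from_camera"])
m=(P[...,2]>222)&(P[...,2]<262)&(im.max(-1)<75)&(np.abs(P[...,1]-214)<25)&(abs(P[...,0]-566)<70);w=P[m]
print(len(w));print(np.percentile(w,[2,50,98],axis=0).round(1),np.percentile(q[m],[2,50,98],axis=0).round(1))
```

```text
[565.5 215.5 242.3] [-3.141e+00 -2.000e-03 -3.019e+00] [ 0.2  0.7 -0.6] 0.531 0.0
2739
[[518.1 207.8 239.8]
 [560.1 217.3 243.5]
 [611.6 227.2 245.2]] [[-46.8  -3.9  -2.9]
 [  5.    2.2  -1.1]
 [ 47.6   8.7   2.6]]
```

View pics/k.png

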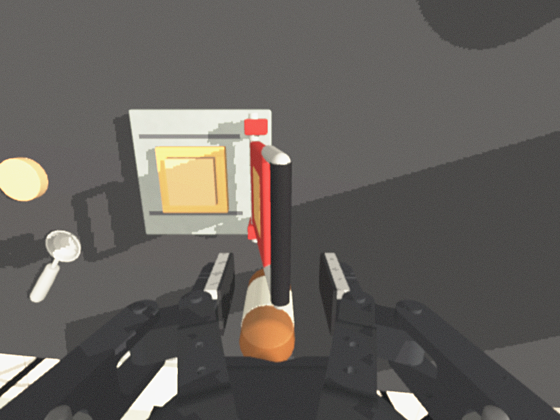

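The bar is at (281,160–300), midway between the fingers to within 2 mm; its arms and the lid lie below. Descending and closing gently.

Converted, 0.055 m / 0.75 = 0.0733, 0.04 m / 0.75 = 0.0533.

>>> move_arm([
  [0,0,0,0,0.0027,0.0267,0.045],
  [0,0,0,0,0.0027,0.0533,0.045],
  [0,0,0,0,0.0027,0.0733,0.045],
  [0,0,0,0,0.0027,0.0733,0.045],
  [0,0,0,0,0.0027,0.0733,0.045],
])

```text
clock: 14.95
eef_pos: [566.4, 218.2, 188.8]
tcp_rot: [3.141, 0.001, -3.019]
contact_force: [0.2, 0.4, -0.3]
opening: 0.526
grasp_force: 0.0
```

>>> move_arm([
  [0,0,0,0,0,0,0.02],
  [0,0,0,0,0,0,0.01],
  [0,0,0,0,0,0,0.01],
  [0,0,0,0,0,0,0.01],
  [0,0,0,0,0,0,0.01],
], grip_force=30)

```text
clock: 15.58
eef_pos: [566.5, 218.4, 188.9]
tcp_rot: [3.141, 0.001, -3.018]
contact_force: [-1.8, -0.8, 5.5]
opening: 0.147
grasp_force: 29.5
```

Converted, -0.0715 m / 0.75 = -0.0953, -0.001 m / 0.75 = -0.0013.

>>> move_arm([
  [0,0,0,0,-0.012,-0.0013,0.01],
  [0,0,0,0,-0.024,-0.0027,0.01],
  [0,0,0,0,-0.036,-0.0027,0.01],
  [0,0,0,0,-0.048,-0.0027,0.01],
  [0,0,0,0,-0.06,-0.002,0.01],
  [0,0,0,0,-0.072,-0.0007,0.01],
  [0,0,0,0,-0.084,0.0013,0.01],
  [0,0,0,0,-0.0953,0.004,0.01],
])

```text
clock: 16.58
eef_pos: [575.2, 146.7, 185.2]
tcp_rot: [-3.142, 0.001, -3.018]
contact_force: [2.6, 2.9, 1.6]
opening: 0.151
grasp_force: 31.3
```

Converted, -0.0646 m / 0.75 = -0.0861, -0.0573 m / 0.75 = -0.0764.

>>> move_arm([
  [0,0,0,0,-0.0116,0.0032,0.01],
  [0,0,0,0,-0.0229,0.0069,0.01],
  [0,0,0,0,-0.0341,0.0112,0.01],
  [0,0,0,0,-0.0451,0.016,0.01],
  [0,0,0,0,-0.0559,0.0215,0.01],
  [0,0,0,0,-0.0663,0.0273,0.01],
  [0,0,0,0,-0.0764,0.0337,0.01],
  [0,0,0,0,-0.0861,0.0407,0.01],
])

```text
clock: 17.58
eef_pos: [582.9, 82.7, 154.3]
tcp_rot: [3.142, 0.0, -3.018]
contact_force: [2.7, 3.7, 1.8]
opening: 0.147
grasp_force: 31.9
```

>>> move_arm([
  [0,0,0,0,-0.0095,0.0075,0.01],
  [0,0,0,0,-0.0185,0.0153,0.01],
  [0,0,0,0,-0.0272,0.0237,0.01],
  [0,0,0,0,-0.0355,0.0324,0.01],
  [0,0,0,0,-0.0432,0.0415,0.01],
  [0,0,0,0,-0.0505,0.0511,0.01],
  [0,0,0,0,-0.0573,0.0609,0.01],
  [0,0,0,0,-0.0636,0.0711,0.01],
])

```text
clock: 18.58
eef_pos: [588.5, 35.5, 100.8]
tcp_rot: [-3.141, -0.0, -3.018]
contact_force: [1.7, 2.4, 0.8]
opening: 0.151
grasp_force: 32.8
```

Converted, 0.0677 m / 0.75 = 0.0903, 0.0588 m / 0.75 = 0.0784.

>>> move_arm([
  [0,0,0,0,-0.0057,0.0105,0.01],
  [0,0,0,0,-0.0111,0.0213,0.01],
  [0,0,0,0,-0.0159,0.0323,0.01],
  [0,0,0,0,-0.02,0.0436,0.01],
  [0,0,0,0,-0.0236,0.0551,0.01],
  [0,0,0,0,-0.0267,0.0667,0.01],
  [0,0,0,0,-0.0291,0.0784,0.01],
  [0,0,0,0,-0.0309,0.0903,0.01],
])

```text
clock: 19.58
eef_pos: [591.5, 12.0, 33.1]
tcp_rot: [-3.141, -0.0, -3.018]
contact_force: [0.3, -5.7, 3.1]
opening: 0.15
grasp_force: 34.9
```

Converted, 0.0245 m / 0.75 = 0.0327, 0.023 m / 0.75 = 0.0307.

>>> move_arm([
  [0,0,0,0,-0.0012,0.012,0.01],
  [0,0,0,0,-0.0019,0.0227,0.01],
  [0,0,0,0,-0.0019,0.028,0.01],
  [0,0,0,0,-0.0019,0.0307,0.01],
  [0,0,0,0,-0.0019,0.0327,0.01],
  [0,0,0,0,-0.0019,0.0327,0.01],
])

```text
clock: 20.32
eef_pos: [591.7, 9.9, 8.6]
tcp_rot: [-3.14, -0.0, -3.018]
contact_force: [1.7, -11.7, -0.2]
opening: 0.147
grasp_force: 35.4
```

Converted, 0.002 m / 0.75 = 0.0027, 0.001 m / 0.75 = 0.0013.

>>> move_arm([
  [0,0,0,0,0.0013,0.0013,0.01],
  [0,0,0,0,0.0013,0.0027,0.01],
  [0,0,0,0,0.0013,0.0027,0.01],
  [0,0,0,0,0.0013,0.0027,0.01],
])

```text
clock: 20.82
eef_pos: [591.8, 9.9, 6.7]
tcp_rot: [-3.139, -0.0, -3.018]
contact_force: [1.7, -17.2, 1.3]
opening: 0.151
grasp_force: 35.7
```

Run:
```python
from h import *
for n in("top","scene"):
    im,P=cloud(n)
    m=(im[...,0]>90)&(im[...,1]<60)&(im[...,2]<60)&(abs(P[...,0]-580)<70)&(P[...,1]>35)&(P[...,1]<190)&(P[...,2]>40)
    w=P[m];e=np.array([-.122,.9925]);y=(w[:,:2]-[580.5,103.6])@e
    k=y<75
    print(n,k.sum(),np.polyfit(y[k],w[k,2],1) if k.sum()>20 else "",np.median(w[k,2]),y.min(),y.max())
```

```text
return _methods._mean(a, axis=axis, dtype=dtype,
  ret = ret.dtype.type(ret / rcount)
Traceback (most recent call last):
ValueError: zero-size array to reduction operation minimum which has no identity
```

Converted, -0.18 m / 0.75 = -0.24, -0.13 m / 0.75 = -0.1733.

>>> move_arm([
  [0,0,0,0,0,0,0.028],
  [0,0,0,0,0,0,0.028],
  [0,0,0,0,0,-0.04,0.028],
  [0,0,0,0,0,-0.1067,0.028],
  [0,0,0,0,-0.0667,-0.1733,0.028],
  [0,0,0,0,-0.1333,-0.24,0.02],
  [0,0,0,0,-0.1333,-0.24,0.01],
  [0,0,0,0,-0.1333,-0.24,0.01],
])

```text
clock: 21.88
eef_pos: [603.9, -86.8, 187.1]
tcp_rot: [3.141, 0.001, -3.02]
contact_force: [0.1, -0.4, 0.2]
opening: 0.117
grasp_force: 0.0
```

Run:
```python
from h import *
print(sensors.sense()["eef_pos"])
e=np.array([-.122,.9925]);O=np.array([580.5,103.6])
for n in("top","scene","wrist"):
    im,P=cloud(n); save("l_%s.png"%n,im)
    d=P[...,:2]-O; y=d@e; x=d@np.array([.9925,.122]); z=P[...,2]
    for nm,k in(("lid",(abs(x)<40)&(y>-45)&(y<70)&(z>40)&(z<110)),("bar",(abs(x)<35)&(y<-80)&(y>-110)&(z>45)&(z<110))):
        if k.sum()>20: print(n,nm,k.sum(),np.polyfit(y[k],z[k],1).round(3),np.percentile(z[k],[5,50,98]).round(1))
```

```text
[603.86233051 -86.79893062 187.08753886]
top lid 253 [-3.4000e-02  6.9528e+01] [64.3 67.5 71.6]
scene lid 839 [3.2000e-02 6.8716e+01] [45.2 69.6 76. ]
scene bar 140 [  0.381 103.339] [59.6 66.7 71.1]
wrist lid 8105 [-2.6000e-02  7.1224e+01] [67.3 69.6 75.4]
wrist bar 910 [ 0.249 91.812] [63.6 68.4 70.6]
```

The lid measures almost level, with 0.03 rad perhaps still left, so I'll press its front edge down with closed fingers.

Run:
```python
from h import *
go(585.4,64,50,97.1)
```

```text
row [ 0.0013 -0.0031  0.0001] [-0.0019  0.1502  0.1353]
```

Converted, 0.15 m / 0.75 = 0.2, 0.12 m / 0.75 = 0.16.

>>> move_arm([
  [0,0,0,0,0.08,0.0267,0.0],
  [0,0,0,0,0.16,0.08,0.0],
  [0,0,0,0,0.2,0.1467,0.0],
  [0,0,0,-0.0027,0.2,0.18,0.0],
  [0,0,0,-0.0027,0.2,0.18,0.0],
  [0,0,0,-0.0027,0.2,0.18,0.0],
])

```text
clock: 22.78
eef_pos: [587.5, 62.5, 52.5]
tcp_rot: [3.142, -0.0, -3.018]
contact_force: [0.6, -0.6, 0.2]
opening: 0.001
grasp_force: 0.0
```

>>> move_arm([
  [0,0,0,0,0,0.0067,0.0],
  [0,0,0,0,0,0.0133,0.0],
  [0,0,0,0,0,0.02,0.0],
  [0,0,0,0,0,0.02,0.0],
  [0,0,0,0,0,0.02,0.0],
])

```text
clock: 23.4
eef_pos: [587.5, 62.2, 37.2]
tcp_rot: [-3.142, 0.0, -3.018]
contact_force: [-0.7, 0.1, 0.8]
opening: 0.005
grasp_force: 0.0
```

Converted, 0.004 m / 0.75 = 0.0053, 0.003 m / 0.75 = 0.004.

>>> move_arm([
  [0,0,0,0,0,0.0013,0.0],
  [0,0,0,0,0,0.0027,0.0],
  [0,0,0,0,0,0.004,0.0],
  [0,0,0,0,0,0.0053,0.0],
  [0,0,0,0,0,0.0053,0.0],
])

```text
clock: 24.02
eef_pos: [587.3, 62.2, 33.1]
tcp_rot: [-3.142, -0.0, -3.018]
contact_force: [0.2, 1.5, -0.4]
opening: 0.003
grasp_force: 0.0
```

>>> move_arm([
  [0,0,0,0,0,0.0013,0.0],
  [0,0,0,0,0,0.0027,0.0],
  [0,0,0,0,0,0.0027,0.0],
])

```text
clock: 24.4
eef_pos: [587.4, 62.3, 31.1]
tcp_rot: [3.142, -0.0, -3.018]
contact_force: [-0.8, 0.3, 0.1]
opening: 0.002
grasp_force: 0.0
```

Converted, 0.002 m / 0.75 = 0.0027, 0.001 m / 0.75 = 0.0013.

>>> move_arm([
  [0,0,0,0,0,0.0013,0.0],
  [0,0,0,0,0,0.0027,0.0],
  [0,0,0,0,0,0.0027,0.0],
])

```text
clock: 24.78
eef_pos: [587.5, 62.2, 30.1]
tcp_rot: [-3.142, 0.0, -3.018]
contact_force: [-3.4, -0.7, 11.3]
opening: -0.001
grasp_force: 5.6
```

Run:
```python
from h import *
pp,im,P,q=wr("m.png")
m=(abs(q[...,0])<14)&(abs(q[...,1])<25)&(q[...,2]>-75)&(P[...,2]>60)&(im[...,0]<120)
w=P[m];print(len(w),np.percentile(w[:,2],[0,1,5]))
d=P[...,:2]-np.array([580.5,103.6]);y=d@np.array([-.122,.9925]);x=d@np.array([.9925,.122]);z=P[...,2]
k=(abs(x)<45)&(y>-48)&(y<70)&(z>55)&(z<80)&(im[...,0]>110)
print(k.sum(),np.polyfit(y[k],z[k],1),y[k].min(),np.percentile(z[k],[5,50,95]))
```

```text
[587.5  62.2  30.1] [-3.142  0.    -3.018] [-3.7 -0.8 11.9] 0.001 5.6
1395 [64.96719615 71.92541103 75.5478127 ]
27250 [-2.20878475e-02  7.00680264e+01] -47.95497830141196 [66.63118354 68.07262759 73.60500093]
```

View pics/m.png

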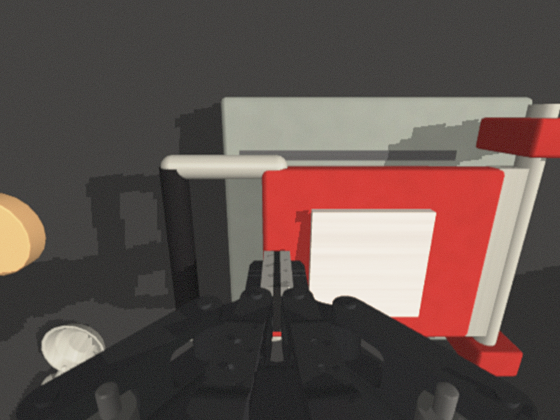

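The closed fingertips press the red lid's front at (277,260), and the lid looks level over the die. One more millimetre to confirm it's on its stop.

Converted, 0.001 m / 0.75 = 0.0013.

>>> move_arm([
  [0,0,0,0,0,0.0013,0.0],
  [0,0,0,0,0,0.0013,0.0],
  [0,0,0,0,0,0.0013,0.0],
])

```text
clock: 25.2
eef_pos: [587.5, 62.3, 30.0]
tcp_rot: [-3.142, 0.0, -3.018]
contact_force: [-7.1, -1.2, 22.0]
opening: 0.003
grasp_force: 10.5
```

Converted, -0.17 m / 0.75 = -0.2267, -0.11 m / 0.75 = -0.1467.

>>> move_arm([
  [0,0,0,0,0,-0.0133,0.0],
  [0,0,0,0,0,-0.0667,0.0],
  [0,0,0,0,0,-0.1467,0.0],
  [0,0,0,0,-0.0667,-0.2267,0.0],
  [0,0,0,0,-0.1333,-0.2267,0.0],
  [0,0,0,0,-0.1333,-0.2267,0.0],
  [0,0,0,0,-0.1333,-0.2267,0.0],
  [0,0,0,0,-0.1333,-0.2267,0.0],
])

```text
clock: 26.2
eef_pos: [599.1, -35.9, 197.4]
tcp_rot: [3.141, -0.001, -3.017]
contact_force: [-1.1, -0.7, 0.3]
opening: -0.0
grasp_force: 0.0
```

Run:
```python
from h import *
O=np.array([580.5,103.6])
for n in("wrist","scene","top"):
    im,P=cloud(n);d=P[...,:2]-O;y=d@np.array([-.122,.9925]);x=d@np.array([.9925,.122]);z=P[...,2]
    for a,b in((-45,-35),(-30,30),(45,65)):
        k=(abs(x)<45)&(y>a)&(y<b)&(z>58)&(z<85)&(im[...,0]>100)
        if k.sum()>5: print(n,a,b,k.sum(),np.median(z[k]).round(1))
    k=(abs(x)<35)&(y<-85)&(y>-105)&(z>50)&(z<90)
    if k.sum()>5: print(n,"bar top",np.percentile(z[k],[90,98]).round(1))
print(sensors.sense()["qvel"].round(3),sensors.sense()["contact_force"])
```

```text
wrist -45 -35 763 67.5
wrist -30 30 4731 72.4
wrist 45 65 1529 67.5
wrist bar top [67.2 67.8]
scene -45 -35 85 66.9
scene -30 30 520 70.9
scene 45 65 154 66.9
scene bar top [66.5 68.8]
[-0.004 -0.002 -0.003 -0.002  0.001 -0.002] [ 0.10379256  1.36140781 -0.13841758]
```

The lid is level at 67.5 mm front and back, exactly its shut height, and the bar top is at 67 mm. The robot is clear, so I'm handing in.

```bash
python3 -c "
from rig import order
print(order.sign_off())"
```

```text
the job is handed in; nothing more can be done
None
```

The square beech blank is seated flat in the die and let go, the lid is fully shut over it with the robot clear, and the job was handed in at about 26 s; the sign-off returned no verdict.

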